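Turn the blind spacer hole-up and hold it over the drip board

TASK

The square wooden spacer lies on its side and has a blind hole in only one of its two ends, which cannot be told from above. Find that end by look or by feel, turn the spacer until the hole faces straight up, ready for glue, and finish while holding it still like that in the gripper, over the middle of the plywood drip board and about a hand's breadth (10 to 20 cm) above it; do not set it down or let go at the end. The V rest may be used to change your grip on the way; leave the other things where they are.

Things in the scene. Friction and masses are not known exactly. Their poses are not given: they have to be found in the camera images.
- spacer_center (a point): loose plain wooden spacer, a square bar 44x44x64 mm lying on one side, about 60 to 130 g. This point is its centre (22 mm up at the start). x axis: along the 64 mm length, out of the end with the blind hole (diameter 24, depth 32 mm, on the axis); the other end is plain. z: up at the start; y: across the width
- v_groove (a point): V rest, fixed plywood cradle: 90 degree groove, 45 degree faces. This point: middle of the groove's bottom line, 50 mm above the table. y: along the groove; the faces rise 32 mm towards +x and -x. 28 mm thick along y, 82 wide on top; foot 90x75, 12 high. A spacer laid across it rests on an end and a side, leaning 45 degrees, centre 38 mm above and 7 mm beside this point, to its upper end's side
- board_center (a point): drip board, a plain plywood offcut 120 (x) x 110 (y) x 9 mm, fixed on the table. This point is the middle of its upper face
- pine_strip: bystander, to be left alone: thin flat pine strip 50x160x11 (mm). Origin at the middle of its underside.
- tape_roll: bystander, to be left alone: roll of masking tape lying flat, 104 across, 25 high (mm). Origin at the middle of its underside.
- pine_block: bystander, to be left alone: solid pine block 45x70x32, no hole (mm). Origin at the middle of its underside.
- sanding_block: bystander, to be left alone: brown sanding block 61x100x31 (mm). Origin at the middle of its underside.
- foam_cube: bystander, to be left alone: white foam cube 50x56x46 (mm). Origin at the middle of its underside.
Things that resemble listed ones, but are neither listed nor needed, are in the scene too. What is shaped like the part that bears spacer_center but green or pink is not meant.

How it is judged:
By the outcome, as a careful person would: the job done as asked, in the order asked, and still so for the second after the job is handed in, while the arm keeps its last pose, push and grip.
It also fails if it takes over 51 s, if anything falls off the work surface, if the arm or the gripper's body presses on something with over 40 N, if the wrist force passes 120 N, or if a joint passes its speed limit or range.

ROBOT

A 7-joint arm with a two-finger parallel gripper is mounted at the origin on a cart in front of the work surface, level with it; the furniture and walls round the work are solid. World frame = base frame: x ahead of the robot, y to its left, z up, the work surface at z = 0. Lengths are in m, angles in rad, forces in N, time in s.
With the tool pointing down it reaches from about 0.425 to 0.95 m from the base axis. Payload 4.7 kg.
Tool frame: the origin (TCP) lies midway between the tips of the shut fingers; the grasp point (between the pads) lies 19 mm behind it; z points along the fingers, y is the direction in which the jaws open and shut (so a half turn about z gives the same grasp; the last joint's range is limited). The gripper opens to 87 mm and grips with 3 to 60 N. Pads are 19 mm wide; open, the fingers measure 117 mm over their backs; the gripper's body (75 mm by 190 mm) begins 51 mm behind the grasp point.
Start: joints at [-1.178, 0.469, -0.049, 1.532, 0.024, 1.141, -0.082], TCP at [0.276, 0.616, 0.223] pointing down, gripper open.
Joint ranges: [-2.59, 2.59], [-0.33, 1.99], [-1.39, 1.29], [0.1, 2.45], [-1.04, 4.18], [0.21, 1.99], [-2.66, 2.66]. Speed limits (rad/s): [2.57, 2.57, 3.14, 3.14, 3.14, 3.14, 3.14].

INTERFACE

Orientations are given as a 3x3 rotation matrix whose columns are the frame's x, y, z axes.
In Python, from station import monitor, get_image, workorder gives the robot as it stands.
- The arm moves only by the shell command python3 -m jog 'ROWS' [FORCE]. ROWS is JSON, a list that holds one entry, the list of rows, each a list of 7 numbers: the shift along the tool's x, y, z in units of 25 mm (1.0 is 25 mm), then the turn, a rotation vector about the tool's x, y, z in units of 10 degrees (1.0 is 10 degrees), then the finger opening in mm, from 0 to 87. In form: [[[tx, ty, tz, ax, ay, az, jaw], ...]]. A call has 1 to 12 rows; each row shifts and turns the commanded pose from where the row before left it, along the tool's axes as they then stand; what a row does not reach is not made up. A row lasts 1/8 s, in which the tool goes at most 62.5 mm and 10.7 degrees, less where a joint would pass 70% of its speed; a pose out of reach is approached as far as the arm can. A call is refused whole if a number of a shift passes 1 or a number of a turn 1, either way. A call with a gripper value outside its range is refused whole. The fingers move at their own pace and stop on an object; FORCE is the grip in N (left out, the last holds). Time passes only in rows, so rows that do not move let the fingers close. It gives the time, the measured TCP pose, the force and the opening at its end, in the units of the state.
- monitor.state(): the state, without advancing time (a new reading comes with each control period).
- get_image(name): name is "side" or "top"; returns a dict with "color" (384x512x3 uint8, red, green, blue), "fov_y" (degrees; the focal length in pixels is half the picture's height over the tangent of half this angle, whatever the lens; pixels are square), "cx", "cy" (the principal point, pixels), "k1" (the pictures are not rectified: a ray, as slopes to the right and down, at radius r is drawn at 1 + k1 r^2 times it, then the intrinsics apply), "R" (3x3) and "t" (3): a world point X has camera coordinates R X + t. Camera axes: x right, y down, z forward; pixel columns grow to the right and rows downward; lengths in m; the calibration is good to about 2 mm. A picture is of the moment at which its call begins. There is no depth.
- workorder.job_done(): hands the job in, once; it reports no verdict.
The state is a dict: "time_s": time; "joint_pos": joint angles; "dq": joint speeds; "effort": joint torques, N m; "position": TCP position; "tool_rot": TCP orientation; "force": force on the tool from outside, world axes, zero at the start; "moment": the same for the moment, N m; "width": opening from 0.0 (shut) to 1.0 (fully open).
Only numpy, scipy, OpenCV 4.12 (cv2) and the standard library are available. Lean on these libraries where they do the work, as an engineer would, in place of code of your own. Each camera call takes 0.05 s, during which the arm holds its last target. There are 200 camera calls.

## Working session

There is one attempt and no reset: what is moved stays moved. The work goes in short steps, Python scripts to look and compute and a shell command to move; the robot and the scene stay as the last step left them, time stands still between calls to the robot, and variables do not carry over. Pictures are saved under pics/ and viewed, about 8 in all and at most 12, crops included, and the job is handed in when it is done.

```bash
mkdir -p pics; ls
cat > h.py <<'E'
import numpy as np, cv2
from station import monitor, get_image, workorder
def K(im):
    f=im["color"].shape[0]/2/np.tan(np.radians(im["fov_y"])/2); return f
def proj(im,X):
    c=np.asarray(im["R"])@np.asarray(X,float)+np.asarray(im["t"]); s=c[:2]/c[2]; s=s*(1+im["k1"]*(s@s))
    return s*K(im)+[im["cx"],im["cy"]]
def ray(im,uv):
    d=(np.asarray(uv,float)-[im["cx"],im["cy"]])/K(im); s=d.copy()
    for _ in range(30): s=d/(1+im["k1"]*(s@s))
    R=np.asarray(im["R"]); return -R.T@np.asarray(im["t"]), R.T@np.r_[s,1]
def at(im,uv,z):
    o,d=ray(im,uv); return o+d*(z-o[2])/d[2]
def save(im,name,crop=None,sc=1.5):
    c=im["color"][:,:,::-1]
    if crop: c=c[crop[1]:crop[3],crop[0]:crop[2]]
    cv2.imwrite("pics/"+name,cv2.resize(c,None,fx=sc,fy=sc,interpolation=cv2.INTER_CUBIC))
E
python3 - <<'E'
from h import *
for n in("top","side"):
    im=get_image(n); save(im,n+"0.png"); print(n,im["fov_y"],im["cx"],im["cy"],im["k1"]); o,d=ray(im,(256,192)); print(o,d)
    np.savez(n+"0.npz",**im)
s=monitor.state(); print(s)
E
```

```text
pics
top 50.63860790920345 252.71445182680299 190.12775635842223 0.005789205100911549
[0.38021202 0.20806366 1.0117303 ] [ 7.02551226e-02  2.69919277e-04 -9.97572540e-01]
side 49.4933538929928 252.08963987972808 192.93640598076982 -0.10525188248324857
[ 0.52010118 -0.52882962  0.46667361] [-0.04649987  0.88426194 -0.46477065]
{'time_s': 0.1, 'joint_pos': array([-1.17788993,  0.46935815, -0.04861695,  1.53353737,  0.02412043,
        1.14100309, -0.08232843]), 'dq': array([ 2.01046707e-04, -3.14913243e-03,  8.60122958e-05, -1.54552126e-03,
       -2.05052978e-03, -1.82137313e-03, -1.37071263e-03]), 'effort': array([ 1.08939857e-03, -5.09168851e+01, -8.09768680e-02, -2.36827362e+01,
       -6.15090737e-02,  3.44175508e-02,  6.19455659e-05]), 'position': array([0.27611737, 0.6153689 , 0.22162193]), 'tool_rot': array([[-9.12362329e-01,  4.09383156e-01, -6.41960442e-04],
       [ 4.09383654e-01,  9.12360937e-01, -1.59518799e-03],
       [-6.73434622e-05, -1.71819754e-03, -9.99998522e-01]]), 'force': array([ 0.25678733, -0.15030253,  0.28381873]), 'moment': array([-0.06096042,  0.03721361,  0.02001443]), 'width': 1.0059666395281737}
```

View pics/top0.png

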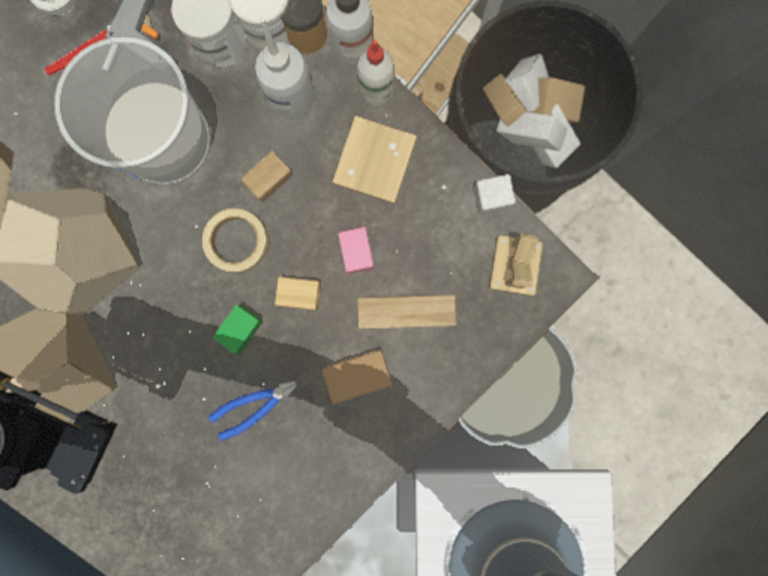

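View pics/side0.png

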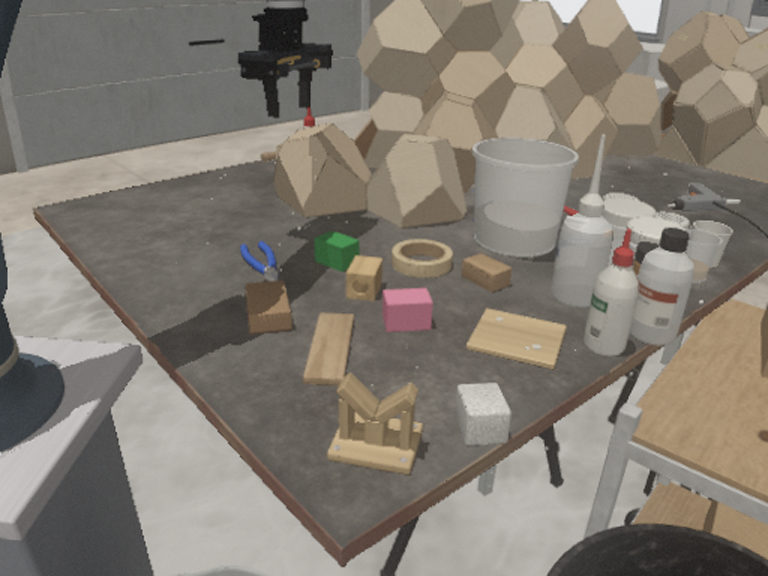

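The side view shows the spacer at about (362,278) in the 1.5x picture. There is a hole in the end facing the side camera, at (359,287). V rest is at (377,425), drip board at (517,337). In the top view the spacer is at (297,293), the board at (375,159) and the V rest at (518,265).

Run:
```python
from h import *
t=dict(np.load("top0.npz"));s=dict(np.load("side0.npz"))
for n,uv,z in [("spacer",(297.5,293),.044),("spL",(277,293),.044),("spR",(319,294),.044),("board",(375,159),.009),("V",(518,265),.03),("pink",(356,250),.044),("strip",(407,311),.011),("tape",(235,240),.025),("block",(357,377),.03),("bucket",(130,125),.1),("pine",(267,175),.032),("foam",(496,192),.046),("plier",(285,390),0.01)]:
    X=at(t,np.array(uv)/1.5,z); print(n,X.round(3),(proj(s,X)*1.5).round())
print("hole",at(s,np.array((359,287))/1.5,.022))
a=cv2.resize(t["color"][175:215,170:230,::-1],None,fx=10,fy=10,interpolation=cv2.INTER_CUBIC)
b=cv2.resize(s["color"][160:210,215:275,::-1],None,fx=10,fy=10,interpolation=cv2.INTER_CUBIC)
cv2.imwrite("pics/c1.png",cv2.resize(np.vstack([a,b]),None,fx=.66,fy=.66))
```

```text
spacer [0.441 0.346 0.044] [363. 266.]
spL [0.441 0.379 0.044] [365. 257.]
spR [0.439 0.312 0.044] [360. 276.]
board [0.668 0.222 0.009] [517. 334.]
V [ 0.485 -0.009  0.03 ] [374. 423.]
pink [0.51  0.253 0.044] [405. 296.]
strip [0.413 0.171 0.011] [330. 344.]
tape [0.53  0.452 0.025] [421. 252.]
block [0.307 0.252 0.03 ] [265. 298.]
bucket [0.698 0.597 0.1  ] [513. 187.]
pine [0.636 0.399 0.032] [485. 264.]
foam [0.602 0.028 0.046] [482. 396.]
plier [0.285 0.371 0.01 ] [270. 274.]
hole [0.43722914 0.31645795 0.022     ]
```

View pics/c1.png

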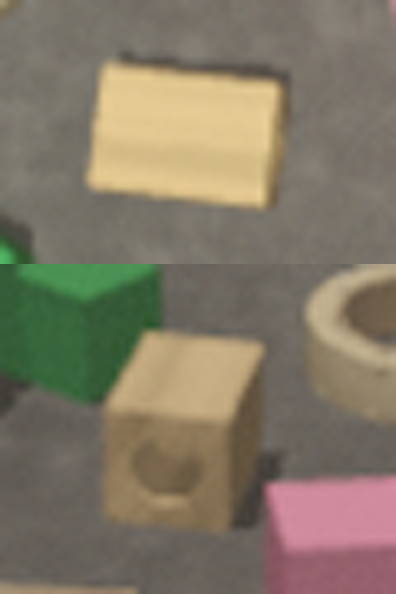

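Run:
```python
from h import *
t=dict(np.load("top0.npz"));s=dict(np.load("side0.npz"))
c=[(at(t,np.array(p)/6.6+[170,175],.044)) for p in [(103,62),(280,81),(266,205),(88,188)]]
c=np.array(c);print(c.round(4)); print("mid",c.mean(0)); 
for i in range(4): print(np.linalg.norm(c[i]-c[i-1]))
h=(c[1]+c[2]-c[0]-c[3]);print("hole dir deg",np.degrees(np.arctan2(h[1],h[0])))
# side: top-face corners
c=np.array([at(s,(np.array(p)-[0,264])/6.6+[215,160],.044) for p in [(147,330),(264,345),(232,418),(106,410)]])
print(c.round(4),c.mean(0)); h=(c[3]+c[2]-c[0]-c[1]);print(np.degrees(np.arctan2(h[1],h[0])))
st=monitor.state();print(st["joint_pos"],np.degrees(np.arctan2(st["position"][1],st["position"][0])))
```

```text
[[0.4676 0.377  0.044 ]
 [0.4603 0.3126 0.044 ]
 [0.4153 0.3176 0.044 ]
 [0.4218 0.382  0.044 ]]
mid [0.44125141 0.34729022 0.044     ]
0.04603282957870656
0.06476006250107783
0.045229633120530785
0.06481515672117841
hole dir deg -96.10222341701981
[[0.4253 0.385  0.044 ]
 [0.4689 0.3767 0.044 ]
 [0.4619 0.3162 0.044 ]
 [0.4181 0.3178 0.044 ]] [0.44354038 0.34893477 0.044     ]
-96.37424268342072
[-1.17788993  0.46935815 -0.04861695  1.53353737  0.02412043  1.14100309
 -0.08232843] 65.83412164161885
```

```bash
cat > log.py <<'E'
from h import *
import json
s=monitor.state(); open("log.jsonl","a").write(json.dumps({k:np.asarray(v).tolist() for k,v in s.items()})+"\n")
print(s["time_s"],s["joint_pos"].round(3),s["position"].round(4),s["force"].round(1),"w",round(s["width"]*87,1));print(s["tool_rot"].round(3))
E
python3 log.py; python3 -m jog '[[[-0.95,-0.64,0,0,0,0,87],[-0.95,-0.64,0,0,0,0,87],[-0.95,-0.64,0,0,0,0,87],[-0.95,-0.64,0,0,0,0,87],[-0.95,-0.64,0,0,0,0,87],[-0.95,-0.64,0,0,0,0,87],[-0.95,-0.64,0,0,0,0,87],[-0.95,-0.64,0,0,0,0,87],[-0.95,-0.64,0,0,0,0,87],[-0.95,-0.64,0,0,0,0,87],[-0.95,-0.64,0,0,0,0,87]]]'; python3 log.py
python3 -m jog '[[[0,0,-0.7,0,0,1,87],[0,0,-0.7,0,0,1,87],[0,0,0,1,0,0,87],[0,0,0,1,0,0,87],[0,0,0,0,1,0,87],[0,0,0,0,1,0,87]]]';python3 log.py
```

```text
0.1 [-1.178  0.469 -0.049  1.534  0.024  1.141 -0.082] [0.2761 0.6154 0.2216] [ 0.3 -0.2  0.3] w 87.5
[[-0.912  0.409 -0.001]
 [ 0.409  0.912 -0.002]
 [-0.    -0.002 -1.   ]]
time_s: 1.48
position: [0.4428, 0.3473, 0.2222]
tool_rot: [[-0.912, 0.409, -0.001], [0.409, 0.912, -0.0], [0.0, -0.001, -1.0]]
force: [-0.2, 0.6, -0.0]
width: 1.002
1.475 [-0.774  0.286  0.042  1.807 -0.014  1.05   0.422] [0.4428 0.3473 0.2222] [-0.2  0.6 -0. ] w 87.2
[[-0.912  0.409 -0.001]
 [ 0.409  0.912 -0.   ]
 [ 0.    -0.001 -1.   ]]
time_s: 2.22
position: [0.4425, 0.3495, 0.2569]
tool_rot: [[-0.592, 0.653, -0.473], [0.737, 0.675, 0.011], [0.326, -0.342, -0.881]]
force: [-0.5, -0.4, 0.2]
width: 1.001
2.225 [-0.65   0.486  0.087  1.515 -0.306  1.565  0.242] [0.4425 0.3495 0.2569] [-0.5 -0.4  0.2] w 87.1
[[-0.592  0.653 -0.473]
 [ 0.737  0.675  0.011]
 [ 0.326 -0.342 -0.881]]
```

```bash
cat > kin.py <<'E'
import numpy as np, json, itertools
from scipy.spatial.transform import Rotation as Ro
from scipy.optimize import least_squares
def Z(a): return Ro.from_euler('z',a).as_matrix()
def Y(a): return Ro.from_euler('y',a).as_matrix()
def fk(q,p,sg):
    d,a,b,c,e1,e2,o1,o7=p[:8]
    R=Z(sg[0]*q[0]+o1); X=np.array([0,0,d]); R=R@Y(q[1])@Z(sg[1]*q[2]); X=X+R@[e1,0,a]
    R=R@Y(q[3])@Z(sg[2]*q[4]); X=X+R@[e2,0,b]; R=R@Y(q[5])@Z(sg[3]*q[6]+o7); X=X+R@[0,0,c]
    return X,R
if __name__=="__main__":
    D=[json.loads(l) for l in open("log.jsonl")]
    best=[]
    for sg in itertools.product([1,-1],repeat=4):
      for o7 in (0,1.57,3.14,-1.57):
        def f(p): 
            r=[]
            for s in D:
                X,R=fk(s["joint_pos"],p,sg); r+=[(X-s["position"])*3,(R-np.array(s["tool_rot"])).ravel()]
            return np.r_[np.concatenate(r),p[4]*.02,p[5]*.02,p[6]*.02]
        o=least_squares(f,[.35,.45,.45,.3,0,0,0,o7]); best.append((o.cost,sg,o.x.tolist()))
    best.sort(key=lambda x:x[0])
    for b in best[:4]: print(b[0],b[1],np.round(b[2],4))
    json.dump(best[0],open("kin.json","w"))
E
python3 kin.py
```

```text
0.0011318593072272795 (-1, -1, -1, -1) [ 2.1240e-01  5.5290e-01  4.5530e-01  3.1950e-01 -1.2000e-03 -2.9000e-02
 -6.3500e-02  1.5098e+00]
0.0011318593072272799 (-1, -1, -1, -1) [ 2.1240e-01  5.5290e-01  4.5530e-01  3.1950e-01 -1.2000e-03 -2.9000e-02
 -6.3500e-02  1.5098e+00]
0.00113185930722728 (-1, -1, -1, -1) [ 2.1240e-01  5.5290e-01  4.5530e-01  3.1950e-01 -1.2000e-03 -2.9000e-02
 -6.3500e-02  1.5098e+00]
0.0011318593072272912 (-1, -1, -1, -1) [ 2.1240e-01  5.5290e-01  4.5530e-01  3.1950e-01 -1.2000e-03 -2.9000e-02
 -6.3500e-02  1.5098e+00]
```

```bash
cat > kin.py <<'E'
import numpy as np, json
from scipy.spatial.transform import Rotation as Ro
from scipy.optimize import least_squares
def Z(a): return Ro.from_euler('z',a).as_matrix()
def Y(a): return Ro.from_euler('y',a).as_matrix()
def rots(q):
    q=np.asarray(q,float); R2=Z(-q[0])@Y(q[1])@Z(-q[2]); R4=R2@Y(q[3])@Z(-q[4]); return Z(-q[0]),R2,R4,R4@Y(q[5])@Z(-q[6]+np.pi/2)
def fk(q,p,full=False):
    d,a,b,c,e1,y1,e2,y2,y0=p
    R0,R2,R4,R=rots(q); S=R0@[0,y0,d]; E=S+R2@[e1,y1,a]; W=E+R4@[e2,y2,b]; X=W+R[:,2]*c
    return (X,R,E,W) if full else (X,R)
if __name__=="__main__":
    D=[json.loads(l) for l in open("log.jsonl")]
    for s in D: print("rot err deg",np.degrees(Ro.from_matrix(rots(s["joint_pos"])[3].T@np.array(s["tool_rot"])).as_rotvec()).round(2))
    prior=np.array([.35,.45,.45,.3,0,0,0,0,0])
    def f(p): return np.r_[np.concatenate([fk(s["joint_pos"],p)[0]-s["position"] for s in D]),(p-prior)*.003]
    o=least_squares(f,prior); print(o.x.round(4),(f(o.x)[:-9]*1000).round(1)); json.dump(o.x.tolist(),open("kin.json","w"))
E
python3 kin.py
```

```text
rot err deg [ 0. -0.  0.]
rot err deg [-0. -0.  0.]
rot err deg [-0. -0.  0.]
[ 0.2423  0.5508  0.4684  0.3132  0.0008 -0.0192  0.0022 -0.0009 -0.022 ] [-0.1  0.  -0.   0.  -0.   0.  -0.   0.  -0. ]
```

```bash
cat > plan.py <<'E'
from kin import *
p=np.array(json.load(open("kin.json")))
lo=np.array([-2.59,-.33,-1.39,.1,-1.04,.21,-2.66])+.04; hi=np.array([2.59,1.99,1.29,2.45,4.18,1.99,2.66])-.04
def ik(X,R,q0,reg=.02):
    def f(q):
        x,r=fk(q,p); return np.r_[(x-X)*5,(r-R).ravel(),reg*(q-q0)]
    o=least_squares(f,np.clip(q0,lo+.001,hi-.001),bounds=(lo,hi),max_nfev=60)
    x,r=fk(o.x,p); return o.x,np.linalg.norm(x-X)*1000,np.degrees(np.linalg.norm(Ro.from_matrix(r.T@R).as_rotvec()))
def az(d): d=np.radians(d); return np.array([np.cos(d),np.sin(d),0])
U=np.array([0,0,1.])
def toolR(hdir,alpha,flip):   # hole horizontal toward hdir (deg)
    h=az(hdir); a=np.radians(alpha); z=-np.cos(a)*U-np.sin(a)*h; y=flip*np.cross(U,h); return np.c_[np.cross(y,z),y,z]
def upR(yaw,alpha,flip):      # after turning hole up; h at azimuth yaw before the turn
    h=az(yaw); a=np.radians(alpha); z=np.cos(a)*h-np.sin(a)*U; y=flip*np.cross(U,h); return np.c_[np.cross(y,z),y,z]
if __name__=="__main__":
    qs=np.array(json.loads(open("log.jsonl").readlines()[-1])["joint_pos"])
    rng=np.random.default_rng(0)
    sp=np.array([.442,.348,.024])
    for alpha in (0,20,35,45,55,65):
      for fl in (1,-1):
        R=toolR(-96.2,alpha,fl); X=sp+.019*R[:,2]
        g=[ik(X,R,s) for s in [qs]+[rng.uniform(lo,hi) for _ in range(5)]]
        g=[x for x in g if x[1]<3 and x[2]<1.5]
        out=[]
        for yaw in range(0,360,30):
            Rf=upR(yaw,alpha,fl); Xf=np.array([.668,.222,.165])+.019*Rf[:,2]
            for s in [qs]+[rng.uniform(lo,hi) for _ in range(3)]:
                o=ik(Xf,Rf,s)
                if o[1]<3 and o[2]<1.5: out.append((yaw,o[0].round(2).tolist())); break
        print(alpha,fl,"grasp:",g[0][0].round(2) if g else None,"final yaws",[o[0] for o in out])
E
time python3 plan.py
```

```text
0 1 grasp: [-1.07  0.61  0.44  1.99 -0.42  0.63 -0.46] final yaws [0, 30, 120, 270, 300, 330]
0 -1 grasp: [-0.36  0.62 -0.5   1.95  0.46  0.68  1.88] final yaws [30, 60, 90, 120, 270, 300, 330]
20 1 grasp: [-0.63  0.53  0.03  2.13 -0.86  0.37  0.08] final yaws [0, 30, 60, 90, 120, 150, 270, 300, 330]
20 -1 grasp: [ 0.01  0.67 -0.79  2.1   0.63  0.35  1.85] final yaws [0, 90, 120, 150, 270, 300, 330]
35 1 grasp: [ 0.46  1.14 -1.35  2.18  1.49  0.56 -1.85] final yaws [0, 30, 60, 120, 150, 240, 270, 300, 330]
35 -1 grasp: [ 0.33  0.89 -1.09  2.18  1.3   0.25  1.38] final yaws [0, 30, 60, 90, 120, 150, 240, 270, 300, 330]
45 1 grasp: None final yaws [0, 30, 60, 90, 120, 150, 180, 240, 270, 300, 330]
45 -1 grasp: [ 0.48  1.09 -1.21  2.22  1.73  0.25  1.12] final yaws [30, 60, 90, 120, 150, 180, 240, 270, 300, 330]
55 1 grasp: [ 0.6   1.3  -1.28  2.25  2.01  0.25 -2.12] final yaws [0, 30, 60, 90, 150, 180, 210, 240, 270, 300, 330]
55 -1 grasp: [ 0.62  1.36 -1.34  2.25  1.9   0.32  1.16] final yaws [0, 30, 60, 90, 120, 150, 180, 210, 240, 270, 300, 330]
65 1 grasp: [ 0.7   1.53 -1.34  2.25  2.05  0.25 -1.96] final yaws [0, 30, 60, 90, 120, 150, 180, 210, 240, 270, 300, 330]
65 -1 grasp: [ 0.71  1.54 -1.35  2.25  2.    0.26  1.24] final yaws [0, 30, 60, 90, 120, 150, 180, 210, 240, 270, 300, 330]
real	0m22.718s
user	0m23.091s
sys	0m0.093s
```

```bash
cat > sim.py <<'E'
from plan import *
from scipy.spatial.transform import Slerp
qs=np.array(json.loads(open("log.jsonl").readlines()[-1])["joint_pos"])
def path(q,wps,n=10):
    """wps: list of (spacer centre, R)"""
    worst=[0,0,0]; minW=9; tr=[]
    for (c0,R0),(c1,R1) in zip(wps[:-1],wps[1:]):
        sl=Slerp([0,1],Ro.from_matrix([R0,R1]))
        for u in np.linspace(0,1,n+1)[1:]:
            R=sl(u).as_matrix(); c=c0+(c1-c0)*u
            q2,e,a=ik(c+.019*R[:,2],R,q,.01)
            worst=[max(worst[0],e),max(worst[1],a),max(worst[2],np.abs(q2-q).max())]; q=q2
            _,_,E,W=fk(q,p,True); minW=min(minW,E[2],W[2])
    return q,worst,minW
if __name__=="__main__":
    sp=np.array([.442,.348,.026]); bd=np.array([.668,.222,.17]); bh=bd+[0,0,.12]
    for alpha in (15,25):
      for fl in (1,-1):
        R0=toolR(-96.2,alpha,fl); 
        q,e,a=ik(sp+.019*R0[:,2],R0,qs,.02); 
        if e>3 or a>1.5: print("no grasp",alpha,fl,q.round(2),e,a); continue
        print("grasp",alpha,fl,q.round(2),fk(q,p,True)[3].round(2))
        up=sp+[0,0,.25]
        for yaw in range(-150,181,30):
            y=[np.array(v) for v in (sp,up,bh)]
            Rm=toolR(yaw,alpha,fl); Rf=upR(yaw,alpha,fl)
            for nm,w in (("yaw-turn",[(sp,R0),(up,R0),(bh,Rm),(bh,Rf),(bd,Rf)]),("slerp",[(sp,R0),(up,R0),(bh,Rf),(bd,Rf)])):
                qf,wo,mW=path(q,w,8)
                if wo[0]<8 and wo[1]<4: print(" ",yaw,nm,qf.round(2),np.round(wo,2),round(mW,2))
E
time python3 sim.py
```

```text
grasp 15 1 [-0.78  0.54  0.17  2.1  -0.72  0.43 -0.1 ] [0.43 0.27 0.31]
  -90 yaw-turn [-1.08  1.16  0.78  1.24  0.41  1.62 -0.55] [0.   0.   0.17] 0.25
  -90 slerp [-1.02  1.11  0.64  1.24  0.51  1.66 -0.62] [0.   0.   0.16] 0.25
  -60 yaw-turn [-1.3   1.04  0.84  1.66  0.68  1.06 -0.62] [0.   0.   0.17] 0.25
  -60 slerp [-1.2   0.95  0.64  1.65  0.84  1.17 -0.73] [0.   0.   0.19] 0.25
  -30 yaw-turn [-1.47  1.    0.98  2.03  1.38  0.52 -1.14] [0.01 0.   0.31] 0.25
  -30 slerp [-1.28  0.82  0.66  2.03  1.52  0.8  -1.16] [0.   0.   0.29] 0.25
  0 yaw-turn [-0.81  0.62  0.24  2.28  2.49  1.02 -1.52] [0.07 0.03 0.97] 0.25
  0 slerp [-0.93  0.64  0.38  2.28  2.51  0.97 -1.61] [0.01 0.01 0.52] 0.25
  30 slerp [-0.37  0.6   0.11  2.3   3.43  1.08 -1.7 ] [0.05 0.02 0.94] 0.25
  90 slerp [ 0.5   0.92 -0.7   1.69 -0.98  0.99 -2.42] [0.01 0.   0.37] 0.25
  120 yaw-turn [ 0.05  0.97 -0.13  1.3  -0.96  1.7  -2.36] [0.01 0.   0.32] 0.25
  120 slerp [ 0.05  0.97 -0.13  1.3  -0.96  1.7  -2.36] [0.01 0.   0.36] 0.25
grasp 15 -1 [-0.09  0.64 -0.72  2.07  0.55  0.43  1.88] [0.43 0.27 0.31]
  -90 yaw-
[... 2149 characters left out ...]
  2.26] [0.   0.   0.21] 0.29
  0 slerp [ 0.09  0.68 -0.87  2.19  2.28  1.14  2.31] [0.   0.   0.33] 0.29
  30 slerp [ 0.6   0.88 -1.19  2.21  2.78  0.71  2.62] [1.   0.41 0.44] 0.29
  90 yaw-turn [ 0.63  0.98 -1.    1.68 -0.52  0.78  0.33] [0.01 0.   0.53] 0.29
  90 slerp [ 0.51  0.87 -0.76  1.68 -0.79  0.88  0.53] [0.   0.   0.26] 0.29
  120 yaw-turn [ 0.4   1.07 -0.85  1.3  -0.36  1.39  0.4 ] [0.01 0.   0.42] 0.29
  120 slerp [ 0.32  1.   -0.67  1.31 -0.51  1.43  0.51] [0.   0.   0.25] 0.29
  150 yaw-turn [ 0.23  1.26 -1.02  0.93 -0.03  1.91  0.43] [7.17 2.35 0.38] 0.29
  150 slerp [ 0.23  1.26 -1.02  0.93 -0.03  1.91  0.43] [7.17 2.35 0.37] 0.29
real	1m43.709s
user	1m40.427s
sys	0m0.107s
```

```bash
cat > go.py <<'E'
import sys
from plan import *
from h import monitor
def go(c,R,n,s=None):
    """rows to bring grasp point to c with orientation R"""
    s=s or monitor.state(); R0=np.array(s["tool_rot"]); r=Ro.from_matrix(R0.T@R).as_rotvec()/n
    M=sum(R0@Ro.from_rotvec(r*i).as_matrix() for i in range(n)); t=np.linalg.solve(M,np.asarray(c)+.019*R[:,2]-s["position"])
    print(n,"rows: shift",(t/.025).round(2).tolist(),"turn",(np.degrees(r)/10).round(2).tolist())
E
python3 - <<'E'
from go import *
from h import *
s0=dict(np.load("side0.npz"));t0=dict(np.load("top0.npz"))
for uv in [(575,300),(607,350),(515,250)]: print(at(s0,np.array(uv)/1.5,0).round(3))
R=toolR(-96.2,20,1); go(np.array([.442,.348,.027])-.12*R[:,2],R,12); print(R.round(3))
E
```

```text
[0.777 0.35  0.   ]
[ 0.793  0.207 -0.   ]
[ 0.704  0.535 -0.   ]
12 rows: shift [-0.24, 0.03, 0.4] turn [-0.29, 0.07, 0.35]
[[ 0.101  0.994  0.037]
 [ 0.934 -0.108  0.34 ]
 [ 0.342  0.    -0.94 ]]
```

```bash
python3 -m jog '[[[-0.24,0.03,0.4,-0.29,0.07,0.35,87],[-0.24,0.03,0.4,-0.29,0.07,0.35,87],[-0.24,0.03,0.4,-0.29,0.07,0.35,87],[-0.24,0.03,0.4,-0.29,0.07,0.35,87],[-0.24,0.03,0.4,-0.29,0.07,0.35,87],[-0.24,0.03,0.4,-0.29,0.07,0.35,87],[-0.24,0.03,0.4,-0.29,0.07,0.35,87],[-0.24,0.03,0.4,-0.29,0.07,0.35,87],[-0.24,0.03,0.4,-0.29,0.07,0.35,87],[-0.24,0.03,0.4,-0.29,0.07,0.35,87],[-0.24,0.03,0.4,-0.29,0.07,0.35,87],[-0.24,0.03,0.4,-0.29,0.07,0.35,87]]]'; python3 log.py; python3 kin.py
python3 - <<'E'
from go import *
from h import *
R=toolR(-96.2,20,1); s=monitor.state(); go(np.array([.442,.348,.027])-.12*R[:,2],R,1); go(np.array([.442,.348,.027]),R,6)
a=get_image("top");b=get_image("side"); g=np.array(s["position"])-.019*np.array(s["tool_rot"])[:,2]
for im in(a,b): print(proj(im,s["position"]),proj(im,g))
A=cv2.resize(a["color"][140:240,130:280,::-1],None,fx=4,fy=4); B=cv2.resize(b["color"][100:250,170:320,::-1],None,fx=4,fy=4)
cv2.imwrite("pics/c2.png",cv2.resize(np.vstack([A,B]),None,fx=.6,fy=.6))
E
```

```text
time_s: 3.72
position: [0.4396, 0.3107, 0.122]
tool_rot: [[0.1, 0.994, 0.036], [0.938, -0.107, 0.329], [0.331, 0.001, -0.944]]
force: [-0.1, 0.8, -0.7]
width: 0.996
3.725 [-0.689  0.299  0.178  2.123 -0.593  0.602 -0.157] [0.4396 0.3107 0.122 ] [-0.1  0.8 -0.7] w 86.6
[[ 0.1    0.994  0.036]
 [ 0.938 -0.107  0.329]
 [ 0.331  0.001 -0.944]]
rot err deg [ 0. -0.  0.]
rot err deg [-0. -0.  0.]
rot err deg [-0. -0.  0.]
rot err deg [-0. -0. -0.]
[ 2.379e-01  5.540e-01  4.668e-01  3.147e-01  0.000e+00 -1.540e-02
  0.000e+00 -3.000e-04 -2.640e-02] [-0. -0. -0.  0.  0. -0. -0. -0.  0. -0.  0.  0.]
1 rows: shift [0.11, -0.06, 0.04] turn [0.0, 0.07, 0.01]
6 rows: shift [0.02, -0.01, 0.81] turn [0.0, 0.01, 0.0]
[209.45189774 193.76126841] [211.39198337 193.51593549]
[240.28418773 151.93903483] [239.71985562 145.26847786]
```

View pics/c2.png

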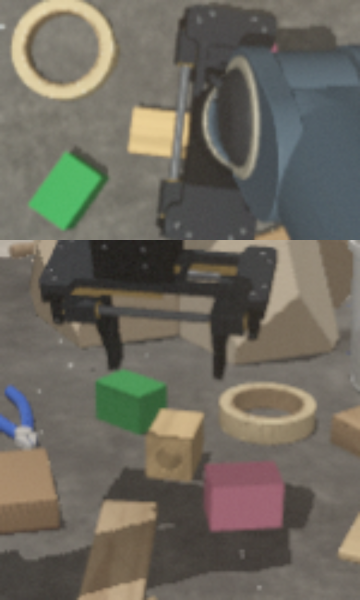

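The picture shows the open jaws straddling the spacer at side (175,440); the line-up fits. I'll descend and close.

```bash
python3 -m jog '[[[0.1,-0.05,0.2,0,0.06,0,87],[0,0,0.78,0,0,0,87],[0,0,0.78,0,0,0,87],[0,0,0.78,0,0,0,87],[0,0,0.78,0,0,0,87],[0,0,0.78,0,0,0,87],[0,0,0.78,0,0,0,87],[0,0,0,0,0,0,87]]]' 30; python3 log.py
python3 - <<'E'
from go import *
R=toolR(-96.2,20,1); go(np.array([.442,.348,.026]),R,1)
E
```

```text
time_s: 4.82
position: [0.443, 0.3553, 0.0077]
tool_rot: [[0.097, 0.995, 0.034], [0.935, -0.103, 0.339], [0.341, -0.001, -0.94]]
force: [-1.3, -0.3, 0.4]
width: 1.0
4.825 [-0.609  0.528  0.003  2.128 -0.819  0.365  0.044] [0.443  0.3553 0.0077] [-1.3 -0.3  0.4] w 87.0
[[ 0.097  0.995  0.034]
 [ 0.935 -0.103  0.339]
 [ 0.341 -0.001 -0.94 ]]
1 rows: shift [-0.03, -0.01, -0.03] turn [-0.02, 0.01, 0.02]
```

Well placed. Close at 30 N, then lift a little.

```bash
python3 -m jog '[[[0,0,0,0,0,0,38],[0,0,0,0,0,0,38],[0,0,0,0,0,0,38],[0,0,0,0,0,0,38],[0,0,0,0,0,0,38],[0,0,0,0,0,0,38],[0,0,0,0,0,0,38],[0,0,0,0,0,0,38]]]' 30; python3 -m jog '[[[0.34,0,-0.94,0,0,0,38],[0.34,0,-0.94,0,0,0,38],[0.34,0,-0.94,0,0,0,38],[0.34,0,-0.94,0,0,0,38],[0.34,0,-0.94,0,0,0,38],[0.34,0,-0.94,0,0,0,38],[0.34,0,-0.94,0,0,0,38],[0.34,0,-0.94,0,0,0,38]]]'; python3 log.py
python3 - <<'E'
from go import *
from sim import path
q=monitor.state()["joint_pos"]; s=monitor.state()
R0=toolR(-96.2,20,1); c=s["position"]-.019*np.array(s["tool_rot"])[:,2]; print("grasp pt",c)
bd=np.array([.668,.222,.165]); bh=bd+[0,0,.12]; Rf=upR(-60,20,1)
print(path(q,[(c,R0),(bh,Rf),(bd,Rf)],8))
go(bh,Rf,12);go(bh,Rf,18)
E
```

```text
time_s: 5.82
position: [0.4431, 0.3548, 0.0088]
tool_rot: [[0.098, 0.995, 0.036], [0.935, -0.104, 0.339], [0.341, 0.0, -0.94]]
force: [-0.1, -1.1, 3.1]
width: 0.502
time_s: 6.82
position: [0.4426, 0.3544, 0.2089]
tool_rot: [[0.098, 0.995, 0.035], [0.935, -0.104, 0.338], [0.34, 0.0, -0.94]]
force: [1.1, 0.9, -1.2]
width: 0.501
6.825 [-0.831  0.214  0.262  1.996 -0.471  0.77  -0.372] [0.4426 0.3544 0.2089] [ 1.1  0.9 -1.2] w 43.6
[[ 0.098  0.995  0.035]
 [ 0.935 -0.104  0.338]
 [ 0.34   0.    -0.94 ]]
grasp pt [0.4419566  0.34796574 0.22672364]
(array([-1.15892812,  0.8929859 ,  0.5938092 ,  1.65936782,  0.83074802,
        1.14815811, -0.70942872]), [np.float64(0.0031929852510456107), np.float64(0.001817710255896383), np.float64(0.24463780549194472)], np.float64(0.2661468400743793))
12 rows: shift [-0.73, 0.73, 0.08] turn [-0.14, -0.72, -0.3]
18 rows: shift [-0.49, 0.48, 0.06] turn [-0.09, -0.48, -0.2]
```

```bash
python3 -m jog '[[[-0.49,0.48,0.06,-0.09,-0.48,-0.2,38],[-0.49,0.48,0.06,-0.09,-0.48,-0.2,38],[-0.49,0.48,0.06,-0.09,-0.48,-0.2,38],[-0.49,0.48,0.06,-0.09,-0.48,-0.2,38],[-0.49,0.48,0.06,-0.09,-0.48,-0.2,38],[-0.49,0.48,0.06,-0.09,-0.48,-0.2,38],[-0.49,0.48,0.06,-0.09,-0.48,-0.2,38],[-0.49,0.48,0.06,-0.09,-0.48,-0.2,38],[-0.49,0.48,0.06,-0.09,-0.48,-0.2,38]]]'; python3 log.py
python3 - <<'E'
from go import *
bd=np.array([.668,.222,.165]); bh=bd+[0,0,.12]; Rf=upR(-60,20,1); go(bh,Rf,9)
E
```

```text
time_s: 7.95
position: [0.5534, 0.2502, 0.2027]
tool_rot: [[-0.137, 0.97, 0.199], [0.897, 0.207, -0.39], [-0.419, 0.125, -0.899]]
force: [0.5, -0.3, -2.1]
width: 0.505
7.95 [-1.054  0.445  0.456  1.758  0.293  1.073 -0.601] [0.5534 0.2502 0.2027] [ 0.5 -0.3 -2.1] w 43.9
[[-0.137  0.97   0.199]
 [ 0.897  0.207 -0.39 ]
 [-0.419  0.125 -0.899]]
9 rows: shift [-0.49, 0.48, 0.06] turn [-0.1, -0.48, -0.2]
```

```bash
python3 -m jog '[[[-0.49,0.48,0.06,-0.1,-0.48,-0.2,38],[-0.49,0.48,0.06,-0.1,-0.48,-0.2,38],[-0.49,0.48,0.06,-0.1,-0.48,-0.2,38],[-0.49,0.48,0.06,-0.1,-0.48,-0.2,38],[-0.49,0.48,0.06,-0.1,-0.48,-0.2,38],[-0.49,0.48,0.06,-0.1,-0.48,-0.2,38],[-0.49,0.48,0.06,-0.1,-0.48,-0.2,38],[-0.49,0.48,0.06,-0.1,-0.48,-0.2,38],[-0.49,0.48,0.06,-0.1,-0.48,-0.2,38],[0,0,0,0,0,0,38]]]'; python3 log.py
python3 - <<'E'
from go import *
from h import *
bd=np.array([.668,.222,.165]); Rf=upR(-60,20,1); go(bd,Rf,6); 
a=get_image("top");b=get_image("side")
A=cv2.resize(a["color"][60:200,160:340,::-1],None,fx=3,fy=3); B=cv2.resize(b["color"][50:270,230:410,::-1],None,fx=3,fy=3)
cv2.imwrite("pics/c3.png",cv2.resize(np.vstack([A,B]),None,fx=.55,fy=.55))
E
```

```text
time_s: 9.2
position: [0.6763, 0.2071, 0.2775]
tool_rot: [[-0.175, 0.862, 0.475], [0.301, 0.506, -0.808], [-0.938, 0.002, -0.348]]
force: [0.4, -0.4, -1.4]
width: 0.504
9.2 [-1.185  0.73   0.633  1.626  0.854  1.246 -0.556] [0.6763 0.2071 0.2775] [ 0.4 -0.4 -1.4] w 43.9
[[-0.175  0.862  0.475]
 [ 0.301  0.506 -0.808]
 [-0.938  0.002 -0.348]]
6 rows: shift [0.74, 0.0, 0.28] turn [0.01, -0.01, 0.0]
```

View pics/c3.png

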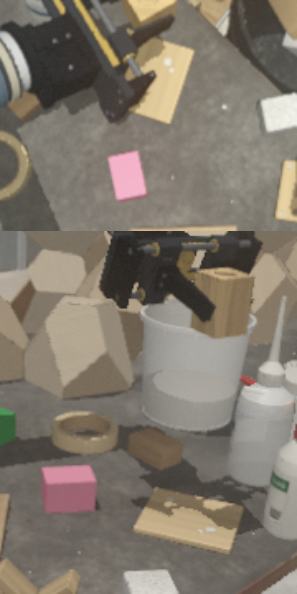

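The spacer is held upright with the dark hole rim in its top face (side crop at (228,270)). Now lower it over the board.

```bash
python3 -m jog '[[[0.74,0,0.28,0,0,0,38],[0.74,0,0.28,0,0,0,38],[0.74,0,0.28,0,0,0,38],[0.74,0,0.28,0,0,0,38],[0.74,0,0.28,0,0,0,38],[0.74,0,0.28,0,0,0,38],[0,0,0,0,0,0,38],[0,0,0,0,0,0,38],[0,0,0,0,0,0,38]]]'; python3 log.py
python3 - <<'E'
from go import *
from h import *
bd=np.array([.668,.222,.165]); Rf=upR(-60,20,1); go(bd,Rf,1); 
s=monitor.state(); print("grasp pt",s["position"]-.019*np.array(s["tool_rot"])[:,2],np.abs(s["dq"]).max())
a=get_image("top");b=get_image("side")
h=Rf@toolR(-96.2,20,1).T@az(-96.2); print("hole axis",(np.array(s["tool_rot"])@toolR(-96.2,20,1).T@az(-96.2)).round(3))
c=np.array(s["position"])-.019*np.array(s["tool_rot"])[:,2]
print([proj(b,c+[0,0,d]).round(1) for d in(-.032,0,.032)],proj(a,c+[0,0,.032]))
np.savez("b.npz",**b)
A=cv2.resize(a["color"][60:160,200:320,::-1],None,fx=5,fy=5); B=cv2.resize(b["color"][100:220,280:400,::-1],None,fx=5,fy=5)
cv2.imwrite("pics/c4.png",cv2.resize(np.vstack([A,B]),None,fx=.54,fy=.54))
E
```

```text
time_s: 10.42
position: [0.6781, 0.2057, 0.162]
tool_rot: [[-0.171, 0.863, 0.475], [0.302, 0.505, -0.808], [-0.938, 0.006, -0.347]]
force: [-0.4, -0.2, -0.2]
width: 0.503
10.425 [-1.16   0.884  0.597  1.665  0.835  1.139 -0.709] [0.6781 0.2057 0.162 ] [-0.4 -0.2 -0.2] w 43.7
[[-0.171  0.863  0.475]
 [ 0.302  0.505 -0.808]
 [-0.938  0.006 -0.347]]
1 rows: shift [0.15, -0.02, -0.0] turn [0.04, -0.03, -0.02]
grasp pt [0.66902296 0.22102702 0.16858695] 0.0027615328552819457
hole axis [-0.002 -0.008  1.   ]
[array([353. , 167.7]), array([355.1, 152.5]), array([357.2, 136.7])] [249.15041524  79.06305745]
```

View pics/c4.png

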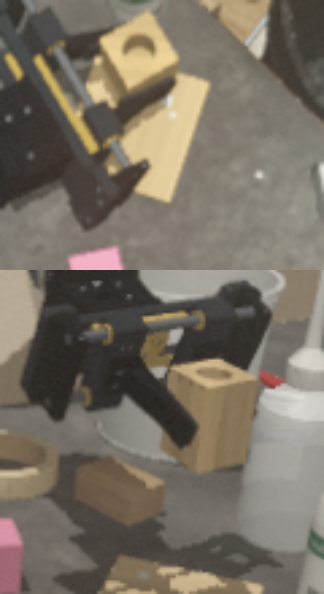

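The hole shows in the top face from both cameras (top crop (140,48), side crop (213,373)), above the board. I'll check the tilt with a wireframe overlay.

Run:
```python
from go import *
from h import *
s=monitor.state(); R=np.array(s["tool_rot"]); Q=toolR(-96.2,20,1)
h0=az(-96.2); A=R@Q.T@np.c_[h0,np.cross(U,h0),U]   # spacer axes in world
c=s["position"]-.019*R[:,2]
# rigid transfer of the spacer centre: at grasp centre (.442,.348,.022), grasp point from log
g=json.loads(open("log.jsonl").readlines()[4]) ; Rg=np.array(g["tool_rot"]); c=np.array(s["position"])+R@Rg.T@(np.array([.4425,.348,.022])-g["position"]-[0,0,.0011])
print("centre est",c.round(4))
out=[]
for n,x0,y0 in (("top",215,60),("side",330,125)):
    im=get_image(n); w=65; k=9
    v=cv2.resize(im["color"][y0:y0+50,x0:x0+w,::-1],None,fx=k,fy=k,interpolation=cv2.INTER_CUBIC); v0=v.copy()
    P={}
    for i in(-1,1):
        for j in(-1,1):
            for l in(-1,1): P[i,j,l]=(proj(im,c+A@[i*.032,j*.022,l*.022])+.5-[x0,y0])*k
    for a in P:
        for b in P:
            if sum(np.array(a)!=b)==1 and a<b: cv2.line(v,tuple(P[a].astype(int)),tuple(P[b].astype(int)),(0,0,255),1)
    cv2.polylines(v,[np.array([(proj(im,c+A@[.032,.012*np.cos(t),.012*np.sin(t)])+.5-[x0,y0])*k for t in np.linspace(0,6.3,40)]).astype(int)],True,(255,0,0),1)
    out.append(v)
cv2.imwrite("pics/c5.png",cv2.resize(np.vstack(out),None,fx=.66,fy=.66))
```

```text
centre est [0.6714 0.2172 0.1692]
```

View pics/c5.png

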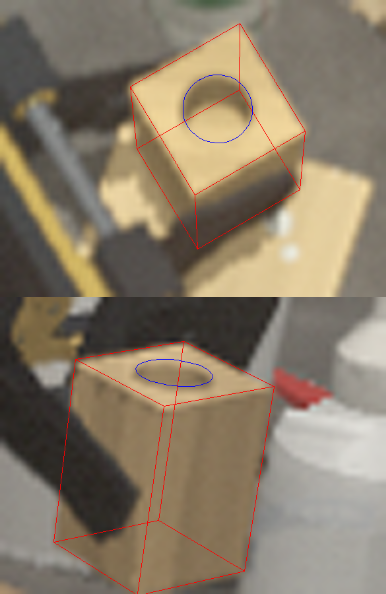

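The wireframe matches the spacer in both views: it is upright within about 1–2°, hole up, and centred over the board. Handing in.

```bash
python3 log.py; python3 -c "
from station import workorder; print(workorder.job_done())"
```

```text
10.625 [-1.16   0.884  0.597  1.666  0.835  1.139 -0.709] [0.6778 0.2057 0.1615] [ 0.2 -0.4 -1.2] w 43.8
[[-0.172  0.863  0.475]
 [ 0.302  0.505 -0.808]
 [-0.938  0.005 -0.347]]
the job is handed in; nothing more can be done
None
```

The spacer is now held still in the gripper with its blind hole facing straight up, over the middle of the drip board. I handed the job in at 10.6 s; no verdict came back.

- **Finding the hole:** the side camera showed it in the end facing that camera, roughly the -y end.
- **Handling:** I gripped the spacer across its width at 30 N with the tool tilted 20°. I then lifted it, carried it over the board and turned it 90° in the air. The V rest was not needed, and nothing else was touched on purpose.

Last checks before handing in:
- **Hole direction:** computed from the tool pose, the hole axis is within 0.5° of vertical. A wireframe laid over the top and side pictures agreed to about 1–2°. By eye, in an earlier crop, the spacer's edges had suggested a lean of a few degrees; the overlay did not bear this out.
- **Position:** the spacer's centre is at about (0.671, 0.217), roughly 6 mm from the board's middle as measured. Its centre is 16 cm above the board and its underside about 13 cm.
- **Grip and forces:** the jaws read 43.8 mm on the 44 mm spacer. The arm was still, and outside forces read about 1 N, close to the sensor noise.

I did not take a separate final picture to confirm that every bystander is still in place.

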